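Clear the stop jig and hold a block home in its corner

ROBOT

A 6-joint arm with a two-finger parallel gripper is mounted at the origin on a cart in front of the work surface, level with it; the furniture and walls round the work are solid. World frame = base frame: x ahead of the robot, y to its left, z up, the work surface at z = 0. Lengths are in m, angles in rad, forces in N, time in s.
With the tool pointing down it reaches from about 0.375 to 0.9 m from the base axis. Payload 3.1 kg.
Tool frame: the origin (TCP) lies between the finger pads; the fingertips stand 19 mm ahead of it and the grasp point (between the pads) is the TCP; z points along the fingers, y is the line along which they close (so a half turn about z gives the same grasp; the last joint's range is limited). The gripper opens to 87 mm and grips with 3 to 60 N. Pads are 19 mm wide; open, the fingers measure 117 mm over their backs; the gripper's body (75 mm by 190 mm) begins 51 mm behind the grasp point.
Start: joints at [-1.288, 0.527, 1.433, -0, 1.181, -0.178], TCP at [0.278, -0.559, 0.242] pointing down, gripper open.
Joint ranges: [-3.08, 3.08], [-0.75, 2.2], [0.22, 2.44], [-1.43, 4.57], [0, 2.65], [-2.85, 2.85]. Speed limits (rad/s): [2.79, 2.79, 3.14, 3.14, 3.14, 3.14].

INTERFACE

Orientations are given as a rotation vector (axis times angle).
In Python, from plant import readout, viewer, hand_in gives the robot as it stands.
- The arm moves only by the shell command python3 -m crank 'ROWS' [FORCE]. ROWS is JSON, a list of rows, each a list of 7 numbers: the shift along the tool's x, y, z as a fraction of full scale, then the turn, a rotation vector about the tool's x, y, z as a fraction of full scale, then the finger opening in mm, from 0 to 87. In form: [[x, y, z, ax, ay, az, gripper], ...]. A call has 1 to 8 rows; each row is the pose to reach, as a shift and turn from the pose commanded when the call began, along the tool's axes at that moment; what a row does not reach only later rows make up. Full scale, the value 1, is 300 mm for a shift and 90 degrees for a turn. A row lasts 1/10 s, in which the tool goes at most 50 mm and 8.59 degrees, less where a joint would pass 70% of its speed; a pose out of reach is approached as far as the arm can. A call with a number of a shift or a turn outside -1 to 1 is refused whole. A call with a gripper value outside its range is refused whole. The fingers move at their own pace and stop on an object; FORCE is the grip in N (left out, the last holds). Time passes only in rows, so rows that repeat a pose let the fingers close. It gives the time, the measured TCP pose, the force, the opening and the grip force at its end, in the units of the state.
- readout.state(): the state, without advancing time (a new reading comes with each control period).
- viewer.get_image(name): name is "side" or "top"; returns a dict with "img" (384x512x3 uint8, blue, green, red), "K" (3x3 intrinsics, pixels), "extrinsics" (4x4, takes a point from camera to world coordinates). Camera axes: x right, y up, looking along -z (the intrinsics and any distortion apply to the point x, -y, -z); pixel columns grow to the right and rows downward; lengths in m; the calibration is good to about 2 mm. A picture is of the moment at which its call begins. There is no depth.
- hand_in(): hands the job in; it is judged then, once.
The state is a dict: "t": time; "qpos": joint angles; "dq": joint speeds; "effort": joint torques, N m; "tool_pos": TCP position; "ee_rot": TCP orientation; "wrist_force": force on the tool from outside, world axes, zero at the start; "wrist_torque": the same for the moment, N m; "width": opening from 0.0 (shut) to 1.0 (fully open); "gripper_force": force on a finger pad.
Only numpy, scipy, OpenCV 4.12 (cv2) and the standard library are available. Lean on these libraries where they do the work, as an engineer would, in place of code of your own. Each camera call takes 0.05 s, during which the arm holds its last target. There are 200 camera calls.

TASK

Take the square brown blank off the stop jig and lay it flat on the floor of the wooden tray, beside the blanks already there. Then set the pale wooden block on the jig, still standing on its long narrow edge, with a broad face flat against the back fence and one end against the side fence, and press it firmly into the corner so that it touches both fences at once. Finish while still holding it pressed against both fences, and leave the caliper, orange clamp and marker alone.

Things in the scene. Friction and masses are not known exactly. Their poses are not given: they have to be found in the camera images.
- jig: stop jig: a flat grey board 148 x 148 mm, 12 mm thick, fixed to the bench, with two low aluminium fences. Origin on the bench under the middle of the free 130 x 130 mm bed; z up; +x points to the back fence (on the side away from the robot), +y to the side fence (on the left). Bed at z = 12 mm, inner face of the back fence at x = 65 mm, of the side fence at y = 65 mm; fence tops at z = 28 mm (screw heads 2 mm more, they cannot be touched). The jig may be turned up to 0.35 rad
- jig_corner (a point): the inner corner of the jig, where the planes of the two fence faces and the bed meet (12 mm above the bench; axes as the jig's)
- back_fence: aluminium bar 18 x 124 x 16 mm along the far edge of the jig, stands 16 mm above the bed, rigid; wood rubs on it and on the bed with a friction coefficient of about 0.6 (so it sticks if it is pressed down while being slid, and part of a sideways push is lost along a fence it already touches) (origin and axes are those of the jig)
- side_fence: aluminium bar 124 x 18 x 16 mm along the left edge of the jig, stands 16 mm above the bed, rigid (origin and axes are those of the jig). The ends of the two bars stop 6 mm or so from each other in the corner
- blank_centre (a point): centre of the brown square wooden blank 24 x 120 x 24 mm (about 60 g) that at the start lies on the jig bed, pointing into the corner; its y axis runs along its length, z up
- tray: open red-brown tray 150 x 220 x 40 mm, fixed, origin under its centre on the bench, x along its short side, y along its long side, z up; walls 7 mm, floor 6 mm thick, so 136 x 206 mm inside. Two other blanks (20 mm square, about 130 mm long) lie in it along y, at about x = -29 and x = -53 mm; the half at positive x is empty
- block_centre (a point): centre of the pale wooden block, which stands on the bench on its long narrow edge: 30 mm thick, 90 mm long, 45 mm high (about 60 g). Its y axis runs along the length, its z axis is level, through the 30 mm thickness, and its x axis points down. Seated on the jig it rises 29 mm above the fence tops, so it can be gripped across its thickness above the fences while it touches them
- caliper: steel caliper 62 x 220 x 13 mm lying at the front edge of the bench on the left; leave alone; origin under its middle
- spring_clamp: orange spring clamp 48 x 136 x 17 mm lying at the back, near the cabinet; leave alone; origin under its middle
- marker: black and white marker pen 17 x 135 x 16 mm lying beyond the jig; leave alone; origin under its middle

How it is judged:
By the outcome, as a careful person would: the job done as asked, in the order asked, and still so for the second after the job is handed in, while the arm keeps its last pose, push and grip.
It also fails if it takes over 72 s, if anything falls off the work surface, if the arm or the gripper's body presses on something with over 40 N, if the wrist force passes 120 N, or if a joint passes its speed limit or range.

## Working session

There is one attempt and no reset: what is moved stays moved. The work goes in short steps, Python scripts to look and compute and a shell command to move; the robot and the scene stay as the last step left them, time stands still between calls to the robot, and variables do not carry over. Pictures are saved under pics/ and viewed, at most 10 in all, crops included, and the job is handed in when it is done.

```bash
mkdir -p pics; ls; python3 - <<'E'
from plant import readout, viewer
import cv2
print(readout.state())
for n in ("side","top"):
    d=viewer.get_image(n); cv2.imwrite(f"pics/{n}0.png",d["img"]); print(n,d["K"],d["extrinsics"],d.keys())
E
```

```text
pics
{'t': 0.0, 'qpos': array([-1.28749304e+00,  5.28457109e-01,  1.43387676e+00,  6.91477920e-06,
        1.18137184e+00, -1.78505883e-01]), 'dq': array([ 0.00118474, -0.00159454,  0.00203751, -0.00140117, -0.00171499,
       -0.00071373]), 'effort': array([-6.81464062e-04, -4.40049577e+01, -1.76592225e+01,  6.31527300e-02,
        5.80970349e-02, -1.51478480e-04]), 'tool_pos': array([ 0.27831416, -0.55886188,  0.24058526]), 'ee_rot': array([-3.05616053e+00, -7.18492196e-01,  1.63701084e-04]), 'wrist_force': array([-0.2454945 ,  1.265069  ,  0.33716352]), 'wrist_torque': array([ 0.02109211, -0.01941948, -0.07644534]), 'gripper_force': 0.0, 'width': 1.0006710475109737}
side [[364.64520039   0.         257.94606916]
 [  0.         364.64520039 187.04279528]
 [  0.           0.           1.        ]] [[-9.97903528e-01  3.71365017e-02 -5.30040381e-02  5.26902104e-01]
 [-6.47144778e-02 -5.82240574e-01  8.10436889e-01  6.92618232e-01]
 [-7.64310717e-04  8.12167960e-01  5.83423192e-01  5.37076621e-01]
 [ 0.00000000e+00  0.00000000e+00  0.00000000e+00  1.00000000e+00]] dict_keys(['img', 'K', 'extrinsics'])
top [[393.64328812   0.         252.23709382]
 [  0.         393.64328812 191.49583569]
 [  0.           0.           1.        ]] [[ 0.12472731  0.96806006 -0.21749212  0.40394115]
 [-0.9921905   0.12146177 -0.02837326 -0.0089107 ]
 [-0.00105005  0.21933254  0.9756496   0.88848005]
 [ 0.          0.          0.          1.        ]] dict_keys(['img', 'K', 'extrinsics'])
```

View pics/top0.png

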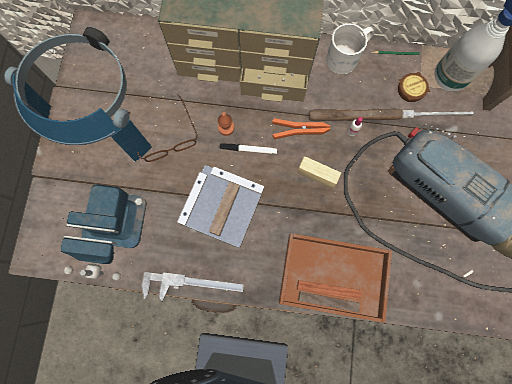

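View pics/side0.png

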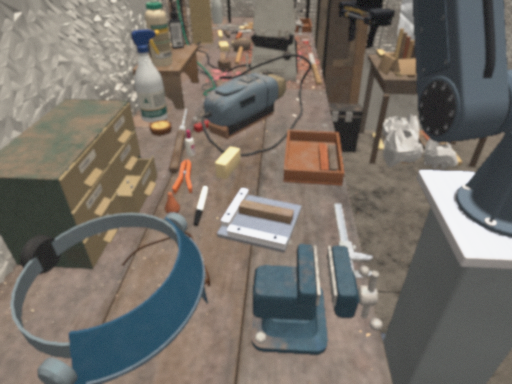

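The top view shows the jig around (222,205), with the brown blank on it at (225,207). The block is at (320,171) and the tray at (336,278), with its blanks on the near side at (330,290). I'll enlarge this area.

```bash
python3 - <<'E'
import cv2
a=cv2.imread("pics/top0.png")
c=a[150:270,170:350]
c=cv2.resize(c,None,fx=4.4,fy=4.4,interpolation=cv2.INTER_CUBIC)
for i in range(170,350,20): cv2.putText(c,str(i),(int((i-170+.5)*4.4),10),0,.35,(0,255,255)); cv2.line(c,(int((i-170+.5)*4.4),12),(int((i-170+.5)*4.4),20),(0,255,255))
for i in range(150,270,20): cv2.putText(c,str(i),(0,int((i-150+.5)*4.4)),0,.35,(0,255,255))
cv2.imwrite("pics/topc.png",c)
b=cv2.imread("pics/side0.png")[120:255,200:350]
b=cv2.resize(b,None,fx=4.4,fy=4.4,interpolation=cv2.INTER_CUBIC)
for i in range(200,350,20): cv2.putText(b,str(i),(int((i-200+.5)*4.4),10),0,.35,(0,255,255)); cv2.line(b,(int((i-200+.5)*4.4),12),(int((i-200+.5)*4.4),20),(0,255,255))
for i in range(120,255,20): cv2.putText(b,str(i),(0,int((i-120+.5)*4.4)),0,.35,(0,255,255))
cv2.imwrite("pics/sidec.png",b)
E
```

```text
(no output)
```

View pics/topc.png

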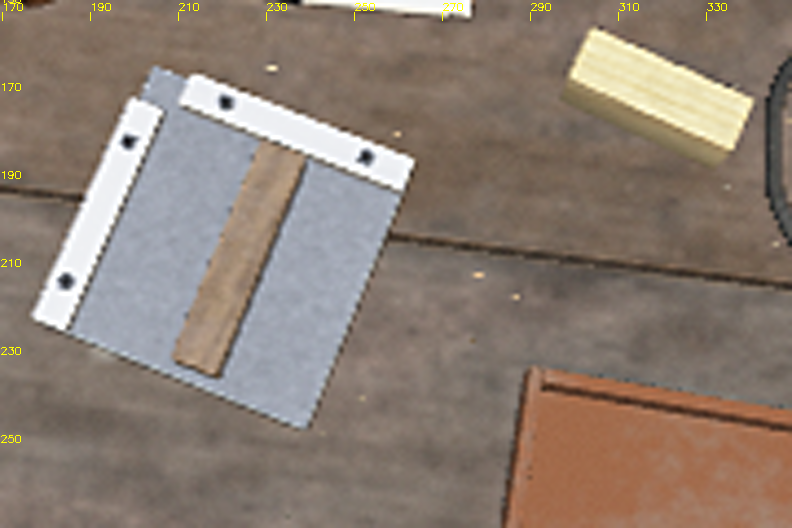

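View pics/sidec.png

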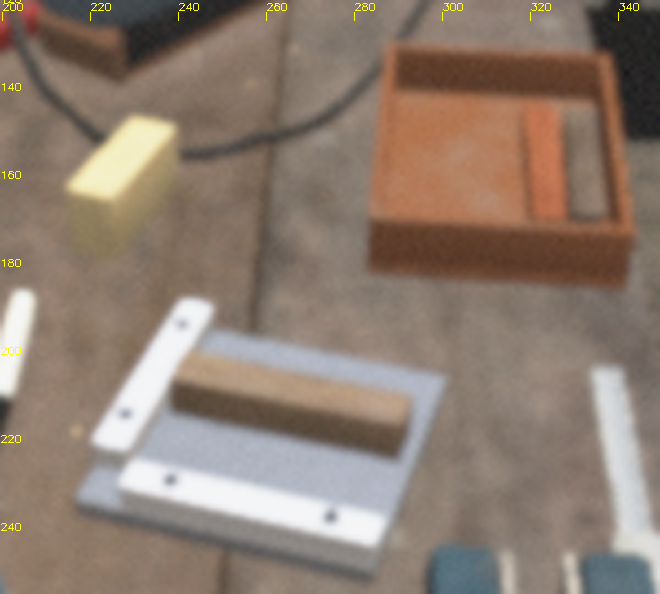

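The crops give clear corners for the jig, fences, blank, block and tray rim. I'll fit the poses from both views together.

```bash
cat > fit.py <<'E'
import numpy as np
from scipy.optimize import least_squares
from plant import viewer, readout
def cam(n):
    d=viewer.get_image(n); return d["K"],np.linalg.inv(d["extrinsics"]),d["img"]
def proj(c,P):
    p=np.asarray(P)@c[1][:3,:3].T+c[1][:3,3]
    p=p*[1,-1,-1]; u=p@c[0].T; return u[:,:2]/u[:,2:]
def world(pose,L):
    x,y,a=pose; L=np.asarray(L,float)/1000; R=np.array([[np.cos(a),-np.sin(a)],[np.sin(a),np.cos(a)]])
    return np.c_[L[:,:2]@R.T+[x,y],L[:,2]]
def fit(obs,x0):
    # obs: list of (cam, local mm, pixels)
    f=lambda p:np.concatenate([(proj(c,world(p,L))-np.asarray(u,float)).ravel() for c,L,u in obs])
    r=least_squares(f,x0,loss="soft_l1"); return r.x,r.fun.reshape(-1,2)
E
cat > m1.py <<'E'
from fit import *
T,S=cam("top"),cam("side")
t=lambda P:(np.array(P)+.5)/4.4-.5+[170,150]
s=lambda P:(np.array(P)+.5)/4.4-.5+[200,120]
F=[[83,-65,28],[65,-65,28],[83,59,28],[65,59,28],[59,83,28],[59,65,28],[-65,83,28],[-65,65,28],[-65,-65,12]]
ft=t([(413,157),(393,190),(190,74),(179,104),(131,97),(163,110),(32,318),(70,331),(307,428)])
fs=s([(180,298),(213,308),(92,440),(125,452),(118,482),(140,458),(378,548),(388,515),(445,375)])
B=[[-12,60,36],[12,60,36],[12,-60,36],[-12,-60,36]] # local y toward back; local x then points right
bt=t([(258,141),(305,157),(222,376),(175,360)]); bs=s([(172,383),(185,352),(411,395),(399,430)])
K=[[15,45,45],[15,-45,45],[-15,-45,45],[-15,45,45]]
kt=t([(594,27),(753,97),(732,153),(571,77)]); ks=s([(67,185),(133,115),(178,125),(110,197)])
Y=[[75,110,40],[75,-110,40],[-75,-110,40],[-75,110,40]]
yt=np.array([t([(531,368)])[0],(390,250),(384,321),(280,304)]); ys=s([(370,222),(387,42),(612,50),(634,232)])
for n,L,a,b,x0 in (("jig",F,ft,fs,(.4,.1,0)),("blank",B,bt,bs,(.4,.1,-1.9)),("block",K,kt,ks,(.5,-.1,0)),("tray",Y,yt,ys,(.3,-.2,0))):
    for nm,o in (("both",[(T,L,a),(S,L,b)]),("top",[(T,L,a)]),("side",[(S,L,b)])):
        x,r=fit(o,x0); print(n,nm,x.round(4),"rms",np.sqrt((r**2).mean()).round(2)); 
        if nm=="both": print(r.round(1).tolist())
E
python3 m1.py
```

```text
jig both [ 0.5492  0.0751 -0.2502] rms 0.63
[[0.6, -0.1], [2.2, -0.3], [0.4, -0.7], [-0.2, -0.4], [-0.1, -0.2], [-0.0, -0.3], [0.3, 0.1], [-0.9, 0.2], [0.4, 0.5], [0.4, 0.6], [-0.0, -0.3], [0.2, 0.8], [0.6, -0.2], [0.5, 0.9], [-1.3, 0.8], [-0.1, -0.8], [-0.1, 0.6], [0.5, 0.3]]
jig top [ 0.5489  0.0755 -0.2505] rms 0.61
jig side [ 0.5496  0.074  -0.2501] rms 0.56
blank both [ 0.5501  0.0727 -1.7951] rms 0.64
[[0.5, -0.7], [-0.2, -0.7], [-0.6, 0.1], [-0.3, -0.0], [-0.6, -0.5], [-0.1, 0.1], [1.0, -0.1], [1.4, -1.1]]
blank top [ 0.5495  0.0722 -1.7884] rms 0.36
blank side [ 0.5512  0.074  -1.8201] rms 0.59
block both [ 0.6604 -0.1286 -0.3243] rms 0.5
[[0.1, -0.3], [1.0, 0.6], [0.4, -0.3], [-0.2, -0.1], [-0.2, 0.9], [0.2, 0.7], [-0.1, 0.5], [0.5, 0.6]]
block top [ 0.6601 -0.1279 -0.321 ] rms 0.4
block side [ 0.6611 -0.132  -0.3319] rms 0.22
tray both [ 0.4332 -0.1829 -0.0408] rms 0.83
[[-0.5, -0.5], [1.7, -0.3], [1.2, 1.3], [-0.7, -0.1], [-0.0, -0.3], [-0.3, 0.7], [-0.6, 1.3], [0.8, 0.9]]
tray top [ 0.4333 -0.182  -0.0366] rms 0.85
tray side [ 0.4329 -0.1863 -0.0474] rms 0.57
```

```bash
cat > go.py <<'E'
import sys,numpy as np
from scipy.spatial.transform import Rotation as R
from plant import readout
# go.py x y z yaw_of_tool_x : delta in tool axes, full-scale fractions (clipped info printed raw)
s=readout.state(); M=R.from_rotvec(s["ee_rot"]); p=s["tool_pos"]; X=M.as_matrix()[:,0]
print("t",s["t"],"p",p.round(4),"yaw",np.arctan2(X[1],X[0]).round(4),"F",s["wrist_force"].round(1),"T",s["wrist_torque"].round(2),"w",round(s["width"]*87,1),"gf",round(s["gripper_force"],1),"q1,q6",s["qpos"][[0,5]].round(2))
if len(sys.argv)>4:
    x,y,z,a=map(float,sys.argv[1:5])
    G=R.from_matrix(np.array([[np.cos(a),np.sin(a),0],[np.sin(a),-np.cos(a),0],[0,0,-1]]))
    print("shift",(M.inv().apply(np.array([x,y,z])-p)/.3).round(4),"turn",((M.inv()*G).as_rotvec()/(np.pi/2)).round(4))
E
python3 go.py 0.55 0.0725 0.14 2.92; python3 go.py 0.41 -0.25 0.24 1.7
```

```text
t 0.2 p [ 0.2784 -0.5591  0.2409] yaw 0.4617 F [-0.7 -0.2 -0.3] T [-0.02 -0.    0.02] w 86.9 gf 0.0 q1,q6 [-1.29 -0.18]
shift [ 1.7486 -1.481   0.3388] turn [-2.000e-04 -1.100e-03 -1.565e+00]
t 0.2 p [ 0.2784 -0.5591  0.2409] yaw 0.4617 F [-0.7 -0.2 -0.3] T [-0.02 -0.    0.02] w 86.9 gf 0.0 q1,q6 [-1.29 -0.18]
shift [ 0.8519 -0.727   0.0042] turn [-7.000e-04 -7.000e-04 -7.883e-01]
```

```bash
python3 -m crank '[[0.85,-0.73,0,0,0,-0.79,60],[0.85,-0.73,0,0,0,-0.79,60],[0.85,-0.73,0,0,0,-0.79,60],[0.85,-0.73,0,0,0,-0.79,60],[0.85,-0.73,0,0,0,-0.79,60],[0.85,-0.73,0,0,0,-0.79,60],[0.85,-0.73,0,0,0,-0.79,60],[0.85,-0.73,0,0,0,-0.79,60]]' 30; python3 go.py 0.55 0.0725 0.14 2.92
```

```text
t: 1.0
tool_pos: [0.4096, -0.2449, 0.2414]
ee_rot: [-2.103, -2.33, -0.002]
wrist_force: [-0.6, -0.6, 0.5]
width: 0.689
gripper_force: 0.0
t 1.0 p [ 0.4096 -0.2449  0.2414] yaw 1.6732 F [-0.6 -0.6  0.5] T [-0.05 -0.09  0.  ] w 59.9 gf 0.0 q1,q6 [-0.77 -0.88]
shift [1.0035 0.5741 0.3406] turn [ 0.0008 -0.002  -0.7937]
```

```bash
python3 -m crank '[[1,0.574,0.1,0,0,-0.79,50],[1,0.574,0.1,0,0,-0.79,50],[1,0.574,0.1,0,0,-0.79,50],[1,0.574,0.1,0,0,-0.79,50],[1,0.574,0.34,0,0,-0.79,50],[1,0.574,0.34,0,0,-0.79,50],[1,0.574,0.34,0,0,-0.79,50],[1,0.574,0.34,0,0,-0.79,50]]'; python3 -m crank '[[0,0,0,0,0,0,50],[0,0,0,0,0,0,50],[0,0,0,0,0,0,50]]'; python3 go.py 0.55 0.0725 0.036 2.92
```

```text
t: 1.8
tool_pos: [0.5533, 0.0681, 0.1372]
ee_rot: [-0.423, -3.11, -0.001]
wrist_force: [-0.9, -1.2, 0.3]
width: 0.579
gripper_force: 0.0
t: 2.1
tool_pos: [0.5534, 0.0636, 0.1402]
ee_rot: [0.443, 3.109, -0.0]
wrist_force: [0.1, 0.3, -0.1]
width: 0.576
gripper_force: 0.0
t 2.1 p [0.5534 0.0636 0.1402] yaw 2.8589 F [ 0.1  0.3 -0.1] T [ 0.09 -0.17  0.  ] w 50.1 gf 0.0 q1,q6 [-0.09 -1.37]
shift [0.0196 0.0255 0.3475] turn [-0.0001  0.0005 -0.0389]
```

```bash
python3 -m crank '[[0.02,0.0255,0.1,0,0,-0.039,50],[0.02,0.0255,0.2,0,0,-0.039,50],[0.02,0.0255,0.3,0,0,-0.039,50],[0.02,0.0255,0.347,0,0,-0.039,50],[0.02,0.0255,0.347,0,0,-0.039,50]]'; python3 go.py 0.55 0.0725 0.036 2.92
python3 -c "
from plant import viewer;import cv2
T=viewer.get_image('top')['img'][150:260,170:290];S=viewer.get_image('side')['img'][170:280,200:320]
cv2.imwrite('pics/g1.png',cv2.resize(cv2.hconcat([T,S]),None,fx=3.3,fy=3.3,interpolation=2))"
```

```text
t: 2.6
tool_pos: [0.5488, 0.0726, 0.0345]
ee_rot: [-0.346, -3.119, 0.0]
wrist_force: [-0.2, -0.6, 0.6]
width: 0.575
gripper_force: 0.0
t 2.6 p [0.5488 0.0726 0.0345] yaw 2.9205 F [-0.2 -0.6  0.6] T [ 0.01 -0.17 -0.04] w 50.0 gf 0.0 q1,q6 [-0.07 -1.42]
shift [-0.004   0.0007 -0.0051] turn [-0.0003 -0.0019  0.0003]
```

View pics/g1.png

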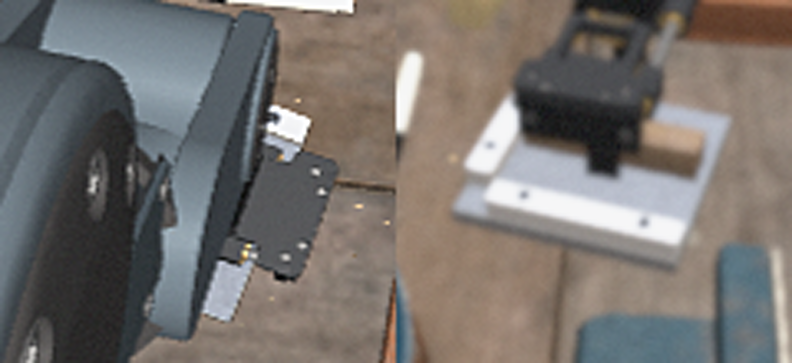

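The fingers straddle the middle of the blank: in the side half the near finger is at about (600,160) and the blank runs behind it. I'll close and lift.

```bash
python3 -m crank '[[0,0,0,0,0,0,10],[0,0,0,0,0,0,10],[0,0,0,0,0,0,10],[0,0,0,0,0,0,10],[0,0,0,0,0,0,10],[0,0,0,0,0,0,10]]' 30; python3 go.py; python3 -m crank '[[0,0,-0.1,0,0,0,10],[0,0,-0.2,0,0,0,10],[0,0,-0.35,0,0,0,10],[0,0,-0.35,0,0,0,10],[0,0,-0.35,0,0,0,10]]'; python3 - <<'E'
import numpy as np
from fit import world
print(world((.4332,-.1829,-.0408),[[25,0,0]]))
E
python3 go.py 0.459 -0.184 0.14 1.53
```

```text
t: 3.3
tool_pos: [0.5501, 0.0737, 0.036]
ee_rot: [0.343, 3.122, 0.0]
wrist_force: [-1.2, -0.1, 5.0]
width: 0.278
gripper_force: 29.8
t 3.3 p [0.5501 0.0737 0.036 ] yaw 2.923 F [-1.2 -0.1  5. ] T [ 0.2  -0.09 -0.  ] w 24.2 gf 29.8 q1,q6 [-0.07 -1.42]
t: 3.8
tool_pos: [0.5501, 0.0736, 0.1413]
ee_rot: [0.342, 3.121, -0.0]
wrist_force: [0.0, 0.3, -0.8]
width: 0.279
gripper_force: 29.8
[[ 0.45817919 -0.18391972  0.        ]]
t 3.8 p [0.5501 0.0736 0.1413] yaw 2.9233 F [ 0.   0.3 -0.8] T [ 0.14 -0.12  0.02] w 24.2 gf 29.8 q1,q6 [-0.07 -1.42]
shift [ 0.1106 -0.904   0.0038] turn [0.001 0.001 0.887]
```

```bash
python3 -m crank '[[0.11,-0.904,0,0,0,0.887,10],[0.11,-0.904,0,0,0,0.887,10],[0.11,-0.904,0,0,0,0.887,10],[0.11,-0.904,0,0,0,0.887,10],[0.11,-0.904,0,0,0,0.887,10],[0.11,-0.904,0,0,0,0.887,10],[0.11,-0.904,0,0,0,0.887,10],[0.11,-0.904,0,0,0,0.887,10]]';python3 -m crank '[[0,0,0,0,0,0,10],[0,0,0,0,0,0,10],[0,0,0,0,0,0,10]]';  python3 go.py 0.458 -0.184 0.033 1.53
```

```text
t: 4.6
tool_pos: [0.4571, -0.1845, 0.1386]
ee_rot: [-2.054, -2.371, 0.001]
wrist_force: [-0.2, 0.0, -1.1]
width: 0.283
gripper_force: 29.8
t: 4.9
tool_pos: [0.4584, -0.1835, 0.1397]
ee_rot: [-2.042, -2.385, 0.0]
wrist_force: [-0.0, -0.0, -0.6]
width: 0.278
gripper_force: 29.8
t 4.9 p [ 0.4584 -0.1835  0.1397] yaw 1.7257 F [-0.  -0.  -0.6] T [-0.04 -0.09  0.01] w 24.2 gf 29.8 q1,q6 [-0.61 -0.76]
shift [-0.0019 -0.0011  0.3558] turn [-0.0009 -0.0006  0.1246]
```

Finishing the turn, then lowering until about 2 mm above the floor.

```bash
python3 -m crank '[[0,0,0,0,0,0.07,10],[0,0,0,0,0,0.125,10],[0,0,0.15,0,0,0.125,10],[0,0,0.28,0,0,0.125,10],[0,0,0.355,0,0,0.125,10],[0,0,0.355,0,0,0.125,10],[0,0,0.355,0,0,0.125,10]]'; python3 go.py 0.458 -0.184 0.03 1.53
python3 -c "
from plant import viewer;import cv2
S=viewer.get_image('side')['img'][110:210,260:360]
cv2.imwrite('pics/g2.png',cv2.resize(S,None,fx=4,fy=4,interpolation=2))"
```

```text
t: 5.6
tool_pos: [0.4587, -0.1837, 0.0339]
ee_rot: [-2.267, -2.173, 0.0]
wrist_force: [0.4, 0.5, -0.2]
width: 0.274
gripper_force: 29.9
t 5.6 p [ 0.4587 -0.1837  0.0339] yaw 1.5283 F [ 0.4  0.5 -0.2] T [-0.02 -0.16  0.01] w 23.9 gf 29.9 q1,q6 [-0.61 -0.56]
shift [-0.0012 -0.0024  0.013 ] turn [-0.0006 -0.0003 -0.0011]
```

View pics/g2.png

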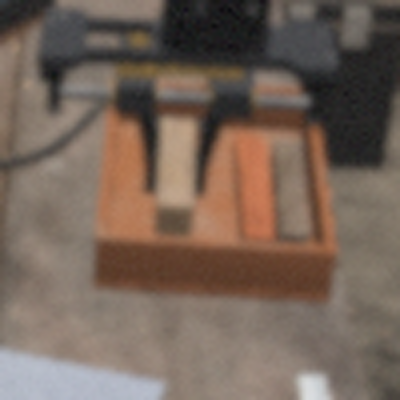

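The blank, about (178,170) in the crop, is held inside the empty half, parallel to the others and clear of the walls. I'll lower it to contact and then release.

```bash
python3 -m crank '[[0,0,0.006,0,0,0,10],[0,0,0.011,0,0,0,10],[0,0,0.013,0,0,0,10],[0,0,0.013,0,0,0,10]]'; python3 -m crank '[[0,0,0,0,0,0,42],[0,0,0,0,0,0,42],[0,0,0,0,0,0,42],[0,0,0,0,0,0,42]]'; python3 -m crank '[[0,0,-0.1,0,0,0,42],[0,0,-0.25,0,0,0,42],[0,0,-0.4,0,0,0,50],[0,0,-0.4,0,0,0,50],[0,0,-0.4,0,0,0,50]]'; python3 go.py 0.6604 -0.1286 0.15 1.247
```

```text
t: 6.05
tool_pos: [0.4589, -0.1841, 0.0304]
ee_rot: [2.269, 2.171, 0.0]
wrist_force: [0.3, -0.2, -0.0]
width: 0.281
gripper_force: 29.9
t: 6.45
tool_pos: [0.4588, -0.184, 0.0301]
ee_rot: [2.27, 2.172, 0.0]
wrist_force: [0.4, 0.1, -0.3]
width: 0.467
gripper_force: 0.0
t: 6.95
tool_pos: [0.4592, -0.1842, 0.1511]
ee_rot: [2.268, 2.17, 0.001]
wrist_force: [0.2, 0.9, 0.6]
width: 0.562
gripper_force: 0.0
t 6.95 p [ 0.4592 -0.1842  0.1511] yaw 1.5269 F [0.2 0.9 0.6] T [ 0.01 -0.14 -0.05] w 48.9 gf 0.0 q1,q6 [-0.61 -0.56]
shift [0.2147 0.6619 0.0049] turn [0.0016 0.0007 0.1782]
```

```bash
python3 -m crank '[[0.2147,0.662,0,0,0,0.178,60],[0.2147,0.662,0,0,0,0.178,60],[0.2147,0.662,0,0,0,0.178,60],[0.2147,0.662,0,0,0,0.178,60],[0.2147,0.662,0,0,0,0.178,60],[0.2147,0.662,0,0,0,0.178,60],[0.2147,0.662,0,0,0,0.178,60]]'; python3 go.py 0.6604 -0.1286 0.041 1.247
python3 -c "
from plant import viewer;import cv2
T=viewer.get_image('top')['img'][150:330,200:400];S=viewer.get_image('side')['img'][100:280,200:400]
cv2.imwrite('pics/g3.png',cv2.resize(cv2.hconcat([T,S]),None,fx=2,fy=2,interpolation=2))"
```

```text
t: 7.65
tool_pos: [0.6576, -0.1281, 0.1478]
ee_rot: [-2.547, -1.832, 0.006]
wrist_force: [-0.2, -0.8, 0.3]
width: 0.691
gripper_force: 0.0
t 7.65 p [ 0.6576 -0.1281  0.1478] yaw 1.2472 F [-0.2 -0.8  0.3] T [-0.04 -0.02  0.04] w 60.1 gf 0.0 q1,q6 [-0.36 -0.03]
shift [0.0014 0.0115 0.3559] turn [-0.0036  0.0002  0.0001]
```

View pics/g3.png

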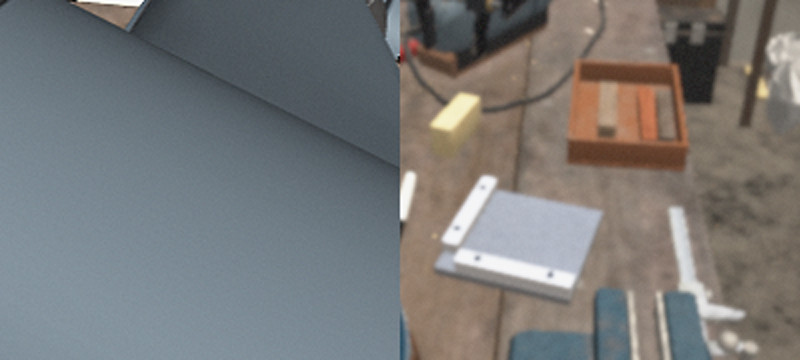

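The blank lies flat in the tray at about (607,108), the jig is empty, and the block still stands at (457,122). Next I descend on the block.

```bash
python3 -m crank '[[0,0.002,0.05,0,0,0,60],[0,0.002,0.1,0,0,0,60],[0,0.002,0.15,0,0,0,60]]'; python3 -m crank '[[0,0,0,0,0,0,60],[0,0,0,0,0,0,60]]'; python3 go.py 0.6604 -0.1286 0.041 1.247
```

```text
t: 8.05
tool_pos: [0.6595, -0.1288, 0.1034]
ee_rot: [-2.55, -1.833, 0.001]
wrist_force: [-1.4, 0.2, 0.3]
width: 0.689
gripper_force: 0.0
t: 8.25
tool_pos: [0.66, -0.1285, 0.1039]
ee_rot: [-2.549, -1.833, 0.002]
wrist_force: [-0.0, -1.4, 0.1]
width: 0.689
gripper_force: 0.0
t 8.25 p [ 0.66   -0.1285  0.1039] yaw 1.247 F [-0.  -1.4  0.1] T [ 0.   -0.05 -0.02] w 59.9 gf 0.0 q1,q6 [-0.36 -0.03]
shift [1.000e-04 1.900e-03 2.097e-01] turn [-0.0013 -0.0001 -0.    ]
```

```bash
python3 -m crank '[[0,0.002,0.08,0,0,0,60],[0,0.002,0.16,0,0,0,60],[0,0.002,0.21,0,0,0,60],[0,0.002,0.21,0,0,0,60],[0,0.002,0.21,0,0,0,60]]'; python3 go.py;  python3 -m crank '[[0,0,0,0,0,0,15],[0,0,0,0,0,0,15],[0,0,0,0,0,0,15],[0,0,0,0,0,0,15],[0,0,0,0,0,0,15],[0,0,0,0,0,0,15],[0,0,0,0,0,0,15]]' 45; python3 go.py 0.6604 -0.1286 0.12 1.321
```

```text
t: 8.75
tool_pos: [0.6616, -0.1289, 0.0424]
ee_rot: [2.55, 1.834, 0.001]
wrist_force: [0.2, -0.0, 0.2]
width: 0.692
gripper_force: 0.0
t 8.75 p [ 0.6616 -0.1289  0.0424] yaw 1.2472 F [ 0.2 -0.   0.2] T [-0.04 -0.09 -0.  ] w 60.2 gf 0.0 q1,q6 [-0.36 -0.03]
t: 9.45
tool_pos: [0.6613, -0.1288, 0.0425]
ee_rot: [2.55, 1.834, 0.0]
wrist_force: [0.4, 0.1, 3.1]
width: 0.338
gripper_force: 45.0
t 9.45 p [ 0.6613 -0.1288  0.0425] yaw 1.2472 F [0.4 0.1 3.1] T [0.07 0.01 0.  ] w 29.4 gf 45.0 q1,q6 [-0.36 -0.03]
shift [-0.0003 -0.0031 -0.2585] turn [ 0.0003  0.     -0.047 ]
```

```bash
python3 -m crank '[[0,0,-0.1,0,0,0,15],[0,0,-0.25,0,0,0,15],[0,0,-0.26,0,0,-0.047,15],[0,0,-0.26,0,0,-0.047,15]]'; python3 -c "
from fit import world
print(world((.5492,.0751,-.2502),[[50,20,0],[35,5,0]]))"; python3 go.py 0.5843 0.0713 0.12 1.3206
```

```text
t: 9.85
tool_pos: [0.6621, -0.1291, 0.1218]
ee_rot: [2.479, 1.926, 0.003]
wrist_force: [-0.3, 0.6, -1.1]
width: 0.341
gripper_force: 45.0
[[0.6025951  0.08209737 0.        ]
 [0.58434819 0.07127839 0.        ]]
t 9.85 p [ 0.6621 -0.1291  0.1218] yaw 1.321 F [-0.3  0.6 -1.1] T [ 0.    0.02 -0.03] w 29.6 gf 45.0 q1,q6 [-0.36 -0.11]
shift [ 0.5832 -0.4165  0.0044] turn [0.0022 0.0002 0.0002]
```

```bash
python3 -m crank '[[0.15,-0.1,0,0,0,0,15],[0.3,-0.2,0,0,0,0,15],[0.45,-0.3,0,0,0,0,15],[0.55,-0.4,0,0,0,0,15],[0.583,-0.416,0,0,0,0,15],[0.583,-0.416,0,0,0,0,15],[0.583,-0.416,0,0,0,0,15]]'; python3 go.py 0.5843 0.0713 0.06 1.3206
```

```text
t: 10.55
tool_pos: [0.5839, 0.0711, 0.1194]
ee_rot: [2.481, 1.927, -0.001]
wrist_force: [0.6, 0.1, -0.1]
width: 0.339
gripper_force: 45.0
t 10.55 p [0.5839 0.0711 0.1194] yaw 1.3209 F [ 0.6  0.1 -0.1] T [-0.01 -0.08 -0.05] w 29.5 gf 45.0 q1,q6 [-0.07  0.18]
shift [0.0011 0.001  0.198 ] turn [0.0001 0.0004 0.0002]
```

```bash
python3 -m crank '[[0,0,0.1,0,0,0,15],[0,0,0.18,0,0,0,15],[0,0,0.2,0,0,0,15],[0,0,0.2,0,0,0,15],[0,0,0.2,0,0,0,15]]'; python3 go.py
python3 -c "
from plant import viewer;import cv2
T=viewer.get_image('top')['img'][150:260,170:290];S=viewer.get_image('side')['img'][160:270,190:310]
cv2.imwrite('pics/g4.png',cv2.resize(cv2.hconcat([T,S]),None,fx=3.3,fy=3.3,interpolation=2))"
```

```text
t: 11.05
tool_pos: [0.5846, 0.0705, 0.0606]
ee_rot: [2.482, 1.925, 0.002]
wrist_force: [0.5, 0.5, -0.6]
width: 0.336
gripper_force: 45.0
t 11.05 p [0.5846 0.0705 0.0606] yaw 1.3194 F [ 0.5  0.5 -0.6] T [-0.01 -0.1  -0.05] w 29.2 gf 45.0 q1,q6 [-0.07  0.18]
```

View pics/g4.png

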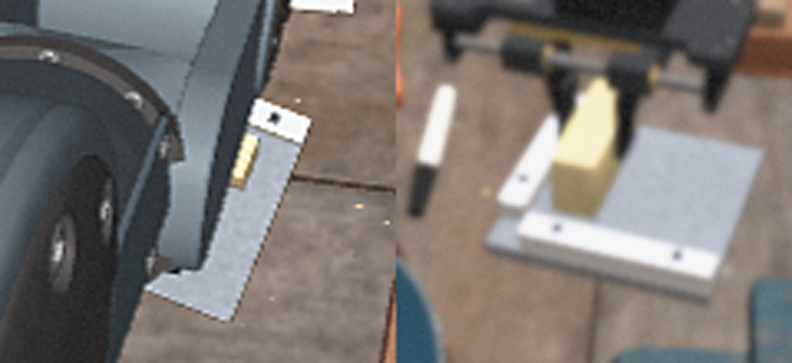

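The block, at about (585,150) in the side half, is upright inside both fences with a small gap to each. I'll lower it gently to the bed.

```bash
python3 -m crank '[[0,0,0.008,0,0,0,15],[0,0,0.015,0,0,0,15],[0,0,0.015,0,0,0,15]]'|grep -E 'pos|force'; python3 -m crank '[[0,0,0.004,0,0,0,15],[0,0,0.004,0,0,0,15]]'|grep -E 'pos|wrist_f';python3 -m crank '[[0,0,0.003,0,0,0,15],[0,0,0.003,0,0,0,15]]'|grep -E 'pos|wrist_f'; python3 go.py
```

```text
tool_pos: [0.5834, 0.0716, 0.0556]
wrist_force: [-1.3, 0.0, -1.0]
gripper_force: 45.0
tool_pos: [0.5836, 0.0716, 0.0544]
wrist_force: [0.8, 0.6, 0.6]
tool_pos: [0.5836, 0.0716, 0.0544]
wrist_force: [-1.3, -1.0, 5.9]
t 11.85 p [0.5836 0.0716 0.0544] yaw 1.3212 F [-1.3 -1.   5.9] T [0.03 0.23 0.01] w 29.5 gf 45.0 q1,q6 [-0.07  0.18]
```

```bash
python3 -m crank '[[0,0,-0.0017,0,0,0,15],[0,0.02,-0.0017,0,0,0,15],[0.018,0.04,-0.0017,0,0,0,15],[0.036,0.042,-0.0017,0,0,0,15],[0.036,0.042,-0.0017,0,0,0,15]]'|grep -E 'pos|wrist_f'; python3 -m crank '[[0,0.004,0,0,0,0,15],[0,0.004,0,0,0,0,15]]'|grep -E 'pos|wrist_f';python3 -m crank '[[0,0.004,0,0,0,0,15],[0,0.004,0,0,0,0,15]]'|grep -E 'pos|wrist_f'; python3 go.py
```

```text
tool_pos: [0.5995, 0.0792, 0.0544]
wrist_force: [1.0, 0.9, 4.2]
tool_pos: [0.5996, 0.0792, 0.0544]
wrist_force: [-0.4, 1.9, 5.8]
tool_pos: [0.5997, 0.0791, 0.0544]
wrist_force: [-1.9, 3.2, 7.2]
t 12.75 p [0.5997 0.0791 0.0544] yaw 1.3208 F [-1.9  3.2  7.2] T [0.35 0.35 0.07] w 29.5 gf 45.0 q1,q6 [-0.05  0.19]
```

```bash
for i in 1; do python3 -m crank '[[0,0,-0.002,0,0,0,15],[0,0,-0.002,0,0,0,15]]'|grep -E 'pos|wrist_f'; python3 -m crank '[[0,0.003,0,0,0,0,15],[0,0.003,0,0,0,0,15]]'|grep -E 'pos|wrist_f'; python3 -m crank '[[0,0.003,0,0,0,0,15],[0,0.003,0,0,0,0,15]]'|grep -E 'pos|wrist_f';done; python3 go.py
```

```text
tool_pos: [0.6, 0.0787, 0.0544]
wrist_force: [-0.8, 0.9, 3.8]
tool_pos: [0.6009, 0.0782, 0.0544]
wrist_force: [-2.7, 1.6, 4.8]
tool_pos: [0.6018, 0.0779, 0.0544]
wrist_force: [-3.4, 1.6, 5.4]
t 13.35 p [0.6018 0.0779 0.0544] yaw 1.3206 F [-3.4  1.6  5.4] T [ 0.23  0.51 -0.02] w 29.6 gf 45.0 q1,q6 [-0.06  0.19]
```

```bash
python3 -m crank '[[0,0.003,-0.001,0,0,0,15],[0,0.003,-0.001,0,0,0,15]]'|grep -E 'pos|wrist_f'; python3 -m crank '[[0,0.003,0,0,0,0,15],[0,0.003,0,0,0,0,15]]'|grep -E 'pos|wrist_f'; python3 -m crank '[[0,0.003,0,0,0,0,15],[0,0.003,0,0,0,0,15]]'|grep -E 'pos|wrist_f';python3 -m crank '[[0,0.003,0,0,0,0,15],[0,0.003,0,0,0,0,15]]'|grep -E 'pos|wrist_f'; python3 go.py
```

```text
tool_pos: [0.6019, 0.0779, 0.0544]
wrist_force: [-4.8, 2.1, 4.3]
tool_pos: [0.602, 0.0779, 0.0545]
wrist_force: [-5.4, 2.0, 5.9]
tool_pos: [0.6021, 0.0779, 0.0545]
wrist_force: [-6.5, 2.7, 6.5]
tool_pos: [0.6021, 0.0778, 0.0545]
wrist_force: [-7.8, 3.3, 8.7]
t 14.15 p [0.6021 0.0778 0.0545] yaw 1.32 F [-7.8  3.3  8.7] T [ 0.64  1.39 -0.16] w 29.4 gf 45.0 q1,q6 [-0.06  0.19]
```

```bash
python3 -m crank '[[0,-0.006,-0.003,0,0,0,15],[0,-0.006,-0.003,0,0,0,15]]'|grep -E 'pos|wrist_f'; python3 -m crank '[[0.006,0,0,0,0,0,15],[0.012,0,0,0,0,0,15],[0.012,0,0,0,0,0,15]]'|grep -E 'pos|wrist_f'; python3 -m crank '[[0.006,0,0,0,0,0,15],[0.008,0,0,0,0,0,15],[0.008,0,0,0,0,0,15]]'|grep -E 'pos|wrist_f';python3 -m crank '[[0.006,0,0,0,0,0,15],[0.008,0,0,0,0,0,15],[0.008,0,0,0,0,0,15]]'|grep -E 'pos|wrist_f';python3 -m crank '[[0.006,0,0,0,0,0,15],[0.008,0,0,0,0,0,15],[0.008,0,0,0,0,0,15]]'|grep -E 'pos|wrist_f'; python3 go.py
```

```text
tool_pos: [0.602, 0.0778, 0.0547]
wrist_force: [-5.5, 2.8, 1.1]
tool_pos: [0.6026, 0.0801, 0.0546]
wrist_force: [-5.4, -1.2, 0.6]
tool_pos: [0.603, 0.0815, 0.0546]
wrist_force: [-6.8, -5.0, 2.1]
tool_pos: [0.6031, 0.0817, 0.0547]
wrist_force: [-8.4, -10.5, 3.1]
tool_pos: [0.6031, 0.0819, 0.0549]
wrist_force: [-9.5, -17.1, 4.6]
t 15.55 p [0.6031 0.0819 0.0549] yaw 1.3228 F [ -9.5 -17.1   4.6] T [-2.89  1.69 -0.41] w 29.9 gf 45.0 q1,q6 [-0.04  0.21]
```

Both fences are touched: about 19 N on the side fence and 5 N on the back. I'll balance the pushes, tighten the grip and add a little down force.

```bash
python3 -m crank '[[-0.008,0,0,0,0,0,15],[-0.008,0,0.003,0,0,0,15],[-0.008,0.015,0.003,0,0,0,15],[-0.008,0.025,0.003,0,0,0,15],[-0.008,0.025,0.003,0,0,0,15]]' 60|grep -E 'pos|wrist_f'; python3 go.py; python3 -m crank '[[0.004,0.01,0.001,0,0,0,15],[0.008,0.01,0.003,0,0,0,15],[0.008,0.01,0.003,0,0,0,15]]'|grep -E 'pos|wrist_f';python3 go.py
```

```text
tool_pos: [0.6037, 0.0816, 0.0548]
wrist_force: [-18.7, -5.7, 19.4]
t 16.05 p [0.6037 0.0816 0.0548] yaw 1.3211 F [-18.7  -5.7  19.4] T [-1.05  3.5  -0.41] w 29.2 gf 60.0 q1,q6 [-0.05  0.21]
tool_pos: [0.6039, 0.0816, 0.0549]
wrist_force: [-26.4, -12.7, 29.5]
t 16.35 p [0.6039 0.0816 0.0549] yaw 1.3221 F [-26.4 -12.7  29.5] T [-1.89  4.61 -0.56] w 29.7 gf 60.0 q1,q6 [-0.05  0.21]
```

```bash
python3 -m crank '[[0.003,0,-0.004,0,0,0,15],[0.003,0,-0.004,0,0,0,15],[0.003,0,-0.004,0,0,0,15],[0.003,0,-0.004,0,0,0,15]]'|grep -E 'pos|wrist_f';python3 go.py
python3 -c "
from plant import viewer;import cv2
S=viewer.get_image('side')['img'][175:250,200:300]
cv2.imwrite('pics/g5.png',cv2.resize(S,None,fx=8,fy=8,interpolation=2))"
```

```text
tool_pos: [0.604, 0.0817, 0.0549]
wrist_force: [-25.1, -14.6, 23.4]
t 16.75 p [0.604  0.0817 0.0549] yaw 1.3221 F [-25.1 -14.6  23.4] T [-2.22  4.36 -0.58] w 29.7 gf 60.0 q1,q6 [-0.05  0.21]
```

View pics/g5.png

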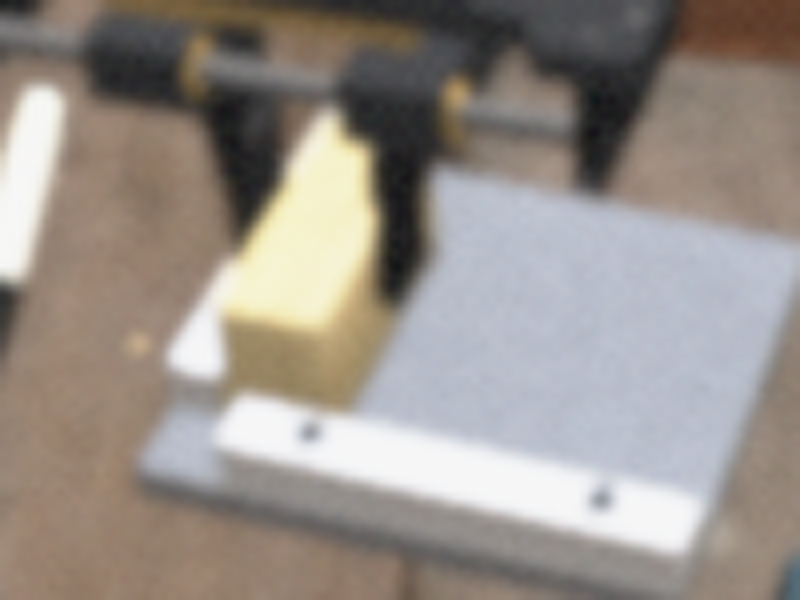

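The block stands flush in the corner: its end meets the side fence at (290,400) and its broad face meets the back fence at (225,300). I'll ease the down force so that friction cannot mask a gap, and see whether anything moves.

```bash
python3 -m crank '[[0,0,-0.006,0,0,0,15],[0,0,-0.006,0,0,0,15]]'|grep -E 'pos|wrist_f'; python3 -m crank '[[-0.01,0,0,0,0,0,15],[-0.01,0,0,0,0,0,15],[-0.01,0,0,0,0,0,15]]'|grep -E 'pos|wrist_f'; python3 -m crank '[[0,0.008,0,0,0,0,15],[0,0.008,0,0,0,0,15]]'|grep -E 'pos|wrist_f'; python3 -m crank '[[0,-0.008,0,0,0,0,15],[0.008,-0.008,0,0,0,0,15],[0.016,-0.008,0,0,0,0,15],[0.016,-0.008,0,0,0,0,15]]'|grep -E 'pos|wrist_f';python3 -m crank '[[0,0,0,0,0,0,15],[0,0,0,0,0,0,15],[0,0,0,0,0,0,15]]'; python3 go.py
```

```text
tool_pos: [0.6039, 0.0817, 0.0549]
wrist_force: [-23.0, -15.1, 13.5]
tool_pos: [0.6039, 0.0815, 0.0549]
wrist_force: [-20.4, -5.4, 12.3]
tool_pos: [0.6041, 0.0815, 0.055]
wrist_force: [-23.6, -5.5, 16.0]
tool_pos: [0.6041, 0.0818, 0.055]
wrist_force: [-24.1, -20.7, 14.1]
t: 18.2
tool_pos: [0.604, 0.0818, 0.055]
ee_rot: [-2.468, -1.922, 0.049]
wrist_force: [-23.5, -19.1, 14.5]
width: 0.337
gripper_force: 60.0
t 18.2 p [0.604  0.0818 0.055 ] yaw 1.3236 F [-23.5 -19.1  14.5] T [-2.77  4.19 -0.36] w 29.4 gf 60.0 q1,q6 [-0.04  0.21]
```

Positions only move elastically, so contact is real, but the tool has leaned slightly under load. I'll measure the lean.

```bash
cat > tilt.py <<'E'
import numpy as np
from scipy.spatial.transform import Rotation as R
from plant import readout
s=readout.state();M=R.from_rotvec(s["ee_rot"]).as_matrix();a=1.3206
G=np.array([[np.cos(a),np.sin(a),0],[np.sin(a),-np.cos(a),0],[0,0,-1]])
e=R.from_matrix(M.T@G).as_rotvec()
print("needed turn tool axes deg",np.degrees(e).round(2),"frac",(e*2/np.pi).round(4),"z",s["tool_pos"][2].round(4))
f=s["wrist_force"];c,n=np.cos(.25),np.sin(.25);print("jig F",(f[0]*c-f[1]*n).round(1),(f[0]*n+f[1]*c).round(1),f[2].round(1))
E
python3 tilt.py
```

```text
needed turn tool axes deg [-1.69  0.95  0.16] frac [-0.0188  0.0106  0.0018] z 0.055
jig F -18.1 -24.3 14.5
```

```bash
python3 -m crank '[[-0.01,-0.005,0,0,0,0,15],[-0.01,-0.005,0,-0.01,0.006,0,15],[-0.01,-0.005,0,-0.019,0.009,0,15],[-0.01,-0.005,0,-0.019,0.009,0,15],[-0.01,-0.005,0,-0.019,0.009,0,15]]'|grep -E 'pos|wrist_f'; python3 tilt.py
```

```text
tool_pos: [0.603, 0.0818, 0.0546]
wrist_force: [-19.6, -10.6, 10.8]
needed turn tool axes deg [ 0.16 -0.11  0.13] frac [ 0.0018 -0.0012  0.0015] z 0.0546
jig F -16.3 -15.1 10.8
```

```bash
python3 -m crank '[[0.003,0.002,0,-0.001,0.001,0,15],[0.006,0.004,0,-0.002,0.002,0,15],[0.006,0.004,0,-0.002,0.002,0,15],[0.006,0.004,0,-0.002,0.002,0,15],[0.006,0.004,0,-0.002,0.002,0,15]]'|grep -E 'pos|wrist_f|gripper_f'; python3 tilt.py
python3 -c "
from plant import viewer;import cv2
S=viewer.get_image('side')['img'][110:260,195:355]
cv2.imwrite('pics/g6.png',cv2.resize(S,None,fx=4,fy=4,interpolation=2))"
```

```text
tool_pos: [0.6031, 0.0818, 0.0546]
wrist_force: [-23.0, -15.6, 14.3]
gripper_force: 60.0
needed turn tool axes deg [ 0.15 -0.12  0.17] frac [ 0.0017 -0.0013  0.0019] z 0.0546
jig F -18.4 -20.8 14.3
```

View pics/g6.png

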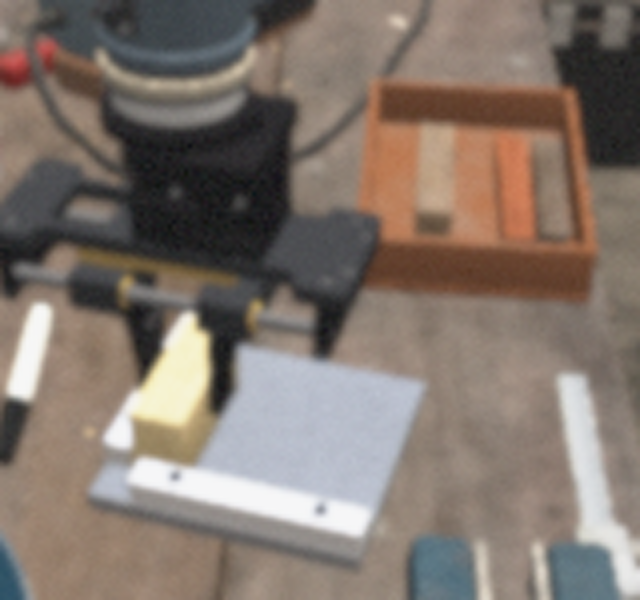

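The block sits upright in the corner at about (172,420), pressed with roughly 18 N on the back fence and 21 N on the side fence. The blank lies flat in the tray at about (435,178), and the marker and caliper are untouched. I'm handing in.

```bash
python3 -c "
from plant import hand_in; print(hand_in())"
```

```text
the job is handed in; nothing more can be done
None
```

The job is handed in at about 19 s of the 72 s allowed: the blank lies flat in the empty half of the tray, and the block is held upright in the jig corner, pressing about 18 N on the back fence and 21 N on the side fence; the hand-in returned no verdict.

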